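Close up the shoe carton and hold the ball tray over it

TASK

First swing the open lid of the shoe carton fully shut, so that its tab sits behind the front rim and the lid is flush. Then pick up the blue tray by its upright grip board, keeping it level so that the steel ball stays in its pocket, and carry it over the middle of the closed carton. Finish while still holding it there, level and still, its underside about 8 cm above the lid and touching nothing; do not put it down or let go, and leave the polish tin, brush and shoe last where they are.

Things in the scene. Friction and masses are not known exactly. Their poses are not given: they have to be found in the camera images.
- carton: Small fixed cardboard shoe carton, 130 mm (its x) by 200 mm (its y) by 85 mm high, open-topped, red baby shoes in it. Origin: centre of its underside; z up. Its front (low x) wall faces the robot, give or take its yaw; the lid is hinged on the top edge of its far wall (x = +65, z = 85 mm in its frame). Stands on the left or right of the bench.
- flap (a joint): Hinge of the carton's cardboard lid, rad: 0 = shut flat, positive = free edge raised (1.57 = upright over the far wall). Starts 1.05 to 1.45. Friction about 0.06 N m: it stays where it is left, so push its outer (far, upper) face towards the robot and down until it stops. Lid 200 mm wide, 3 mm thick, with a tab 18 mm deep that hangs inside the front rim when shut.
- flap_edge (a point): Middle of the lid's free edge, on its outer face; 130 mm from the hinge. When shut it lies above the carton's front rim, 88 mm above the bench.
- carton_top (a point): Centre of the shut lid's upper face: 88 mm above the bench, above the carton's origin, axes as the carton's (does not move with the lid).
- tray: Loose blue tray, 90 mm (its x) by 200 mm (its y), floor 6 mm, edge 11 mm high, about 0.36 kg. Origin: centre of its underside. In the middle a pale wooden upright grip board, 60 mm long in x, 14 mm thick in y, top 90 mm up: pinch it across its thickness. At y = +60 mm the yellow ball pocket, at y = -60 mm a fixed dark steel disc (44 mm wide, top 18 mm up) that balances the ball.
- tray_grip (a point): Where to grip the tray: in the middle of the grip board, 70 mm above the tray's underside; axes as the tray's.
- pocket (a point): Where the ball's centre lies when the ball is centred in its pocket: tray x 0, y +60 mm, 21 mm above the underside. The pocket is a ring 38 mm across inside, with a rim only 3 mm high.
- ball_center (a point): Centre of the loose steel ball, 30 mm across, 0.11 kg; it can roll up to about 10 mm off the pocket's centre and rolls out over the rim if the tray is tipped beyond about 35 degrees or jerked.
- polish: Bystander: silver shoe-polish tin with a black base band, 72 mm across, 32 mm high, origin under its centre.
- brush: Bystander: wooden shoe brush, 150 by 48 mm, 40 mm high, origin under its centre, long along its x.
- last: Bystander: yellow plastic shoe last, about 220 by 70 mm, 74 mm high, origin under it, long along its x.

How it is judged:
By the outcome, as a careful person would: the job done as asked, in the order asked, and still so for the second after the job is handed in, while the arm keeps its last pose, push and grip.
It also fails if it takes over 64 s, if anything falls off the work surface, if the arm or the gripper's body presses on something with over 40 N, if the wrist force passes 120 N, or if a joint passes its speed limit or range.

ROBOT

A 6-joint arm with a two-finger parallel gripper is mounted at the origin on the work surface. World frame = base frame: x ahead of the robot, y to its left, z up, the work surface at z = 0. Lengths are in m, angles in rad, forces in N, time in s.
With the tool pointing down it reaches from about 0.35 to 0.775 m from the base axis. Payload 7.3 kg.
Tool frame: the origin (TCP) lies midway between the tips of the shut fingers; the grasp point (between the pads) lies 19 mm behind it (robot.grip_depth is the z of the grasp point in the tool frame, in m); z points along the fingers, y is the line along which they close (so a half turn about z gives the same grasp; the last joint's range is limited). The gripper opens to 92 mm and grips with 3 to 60 N. Pads are 19 mm wide; open, the fingers measure 130 mm over their backs; the gripper's body (75 mm by 190 mm) begins 47 mm behind the grasp point.
Start: joints at [1.097, 0.342, 1.524, -0, 1.275, -0.146], TCP at [0.169, 0.497, 0.227] pointing down, gripper open.
Joint ranges: [-2.53, 2.53], [-0.77, 2.02], [0.04, 2.7], [-1, 4.14], [0.28, 2.66], [-3.11, 3.11]. Speed limits (rad/s): [2.57, 2.57, 3.14, 3.14, 3.14, 3.14].

INTERFACE

Orientations are given as [roll, pitch, yaw] about the fixed x, y, z axes, in that order (R = Rz(yaw) Ry(pitch) Rx(roll)).
In Python, from cell import robot, viewer gives the robot as it stands.
- The arm moves only by the tool step_arm, never from a script. Its argument "increments" is a list of rows, each an object with "delta_pos": the shift along the tool's x, y, z in cm, a list of three; "dr": the turn, a rotation vector about the tool's x, y, z in degrees, a list of three; "fingers": the closure, from -1 (fully open) to 1 (shut), so that 0 is half open. In form: [{"delta_pos": [tx, ty, tz], "dr": [wx, wy, wz], "fingers": fingers}, ...]. A call has exactly 5 rows; each row is the pose to reach, as a shift and turn from the pose commanded when the call began, along the tool's axes at that moment; what a row does not reach only later rows make up. A row lasts 1/8 s, in which the tool goes at most 62.5 mm and 10.7 degrees, less where a joint would pass 70% of its speed; a pose out of reach is approached as far as the arm can. A call with a gripper value outside its range is refused whole. The fingers move at their own pace and stop on an object; "newtons" is the grip in N (left out, the last holds). Time passes only in rows, so rows that repeat a pose let the fingers close, or fill a call up. It gives the time, the measured TCP pose, the force, the opening and the grip force at its end, in the units of the state.
- robot.observe(): the state, without advancing time (a new reading comes with each control period).
- viewer.read_camera(name): name is "scene" or "top" or "wrist"; returns the picture (420x560x3 uint8, red, green, blue); there is no depth.
- viewer.camera_params(name): a dict with "K" (3x3 intrinsics, pixels), "k1" (the pictures are not rectified: a ray, as slopes to the right and down, at radius r is drawn at 1 + k1 r^2 times it, then the intrinsics apply), "T" (4x4, takes a point from camera to world coordinates). Camera axes: x right, y down, z forward; pixel columns grow to the right and rows downward; lengths in m; the calibration is good to about 2 mm. A picture is of the moment at which its call begins: read the wrist's pose just before it. camera_params takes no time and is no camera call; for the wrist camera it gives the pose at the moment of the call.
- robot.hand_in(): hands the job in; it is judged then, once.
The state is a dict: "time": time; "qpos": joint angles; "qvel": joint speeds; "joint_efforts": joint torques, N m; "tool_pos": TCP position; "tool_rot": TCP orientation; "contact_force": force on the tool from outside, world axes, zero at the start; "torque": the same for the moment, N m; "opening": finger opening in m; "grip_force": force on a finger pad.
Only numpy, scipy, OpenCV 4.12 (cv2) and the standard library are available. Lean on these libraries where they do the work, as an engineer would, in place of code of your own. Each camera call takes 0.05 s, during which the arm holds its last target. There are 200 camera calls.

## Working session

There is one attempt and no reset: what is moved stays moved. The work goes in short steps, Python scripts to look and compute and a tool call to move; the robot and the scene stay as the last step left them, time stands still between calls to the robot, and variables do not carry over. Pictures are saved under pics/ and viewed, at most 10 in all, crops included, and the job is handed in when it is done.

Besides the shell and the picture viewer there is one more tool, called as name([rows], argument=value, ...), one row to a line, values as JSON. step_arm: Moves the arm, as the interface text tells. Its arguments: {"type":"object","properties":{"increments":{"type":"array"},"newtons":{"type":"number"}},"required":["increments"]}

```bash
mkdir -p pics; ls; cat > h.py <<'E'
import numpy as np, cv2
from cell import robot, viewer
from scipy.spatial.transform import Rotation as R
def ray(P,u,v):
    K=P["K"];T=np.array(P["T"]);k=P["k1"]
    d=np.array([(u-K[0][2])/K[0][0],(v-K[1][2])/K[1][1]]);s=d.copy()
    for _ in range(30): s=d/(1+k*(s@s))
    return T[:3,3],T[:3,:3]@np.array([s[0],s[1],1])
def plane(P,u,v,z):
    o,d=ray(P,u,v);return o+d*(z-o[2])/d[2]
def tri(P1,a,P2,b):
    o1,d1=ray(P1,*a);o2,d2=ray(P2,*b)
    s=np.linalg.lstsq(np.c_[d1,-d2],o2-o1,rcond=None)[0]
    p,q=o1+d1*s[0],o2+d2*s[1];return (p+q)/2,np.linalg.norm(p-q)
def save(name,f):
    im=viewer.read_camera(name);cv2.imwrite("pics/"+f,im[:,:,::-1]);return im
E
python3 - <<'E'
from h import *
a=save("scene","s0.png");b=save("top","t0.png")
cv2.imwrite("pics/t0b.png",cv2.resize(b,(784,588),interpolation=cv2.INTER_CUBIC)[:,:,::-1])
cv2.imwrite("pics/s0b.png",cv2.resize(a,(784,588),interpolation=cv2.INTER_CUBIC)[:,:,::-1])
for n in("scene","top"):
    P=viewer.camera_params(n);print(n,np.round(P["K"],1).tolist(),P["k1"],np.round(P["T"],3).tolist())
s=robot.observe();print(s["tool_pos"],s["tool_rot"],s["opening"],s["time"],robot.grip_depth)
E
```

```text
pics
scene [[466.9, 0.0, 279.5], [0.0, 466.9, 205.9], [0.0, 0.0, 1.0]] 0.03927141269755879 [[-0.513, 0.701, -0.495, 1.232], [0.858, 0.422, -0.291, 0.398], [0.005, -0.574, -0.819, 1.132], [0.0, 0.0, 0.0, 1.0]]
top [[459.4, 0.0, 280.4], [0.0, 459.4, 208.6], [0.0, 0.0, 1.0]] -0.04796023924515151 [[0.014, -0.996, 0.084, 0.471], [-1.0, -0.014, -0.007, 0.01], [0.008, -0.084, -0.996, 1.25], [0.0, 0.0, 0.0, 1.0]]
[0.16883208 0.49673287 0.22612628] [-3.14025049e+00 -2.20516692e-04  2.81376444e+00] 0.0916663266843102 0.1 -0.0188
```

View pics/t0b.png

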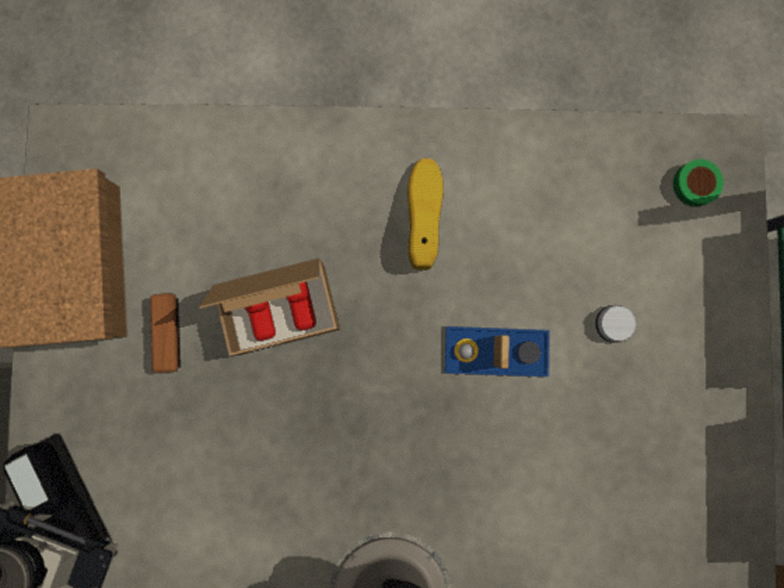

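View pics/s0b.png

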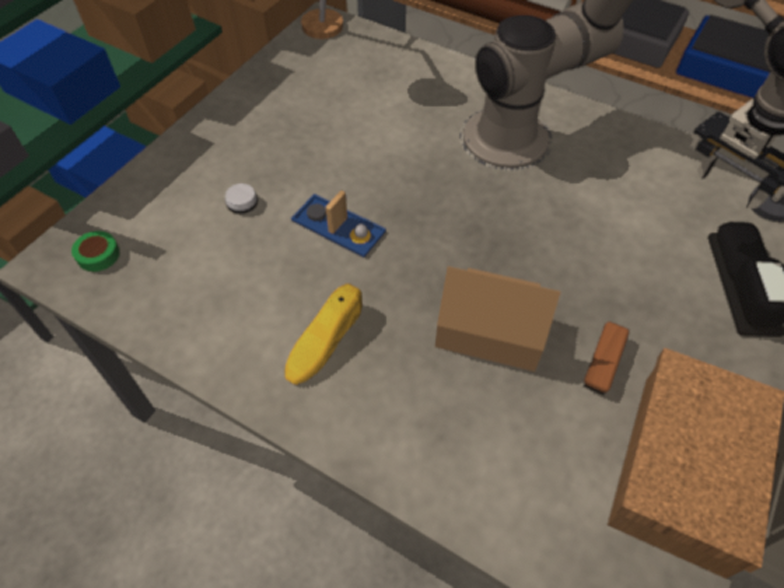

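Top view (1.4x): the carton is at left, with front-rim corners at about (229,355) and (338,328). The lid's hinge line runs (215,289)–(320,260) and its free edge (201,306)–(326,278). The tray is at (442–549, 327–377) with the ball to the left, at (466,350), and the board at (502,351). The scene view shows the lid's free-edge corners at (447,269) and (558,291).

```bash
python3 - <<'E'
from h import *
t=cv2.imread("pics/t0.png");s=cv2.imread("pics/s0.png")
T=viewer.camera_params("top");S=viewer.camera_params("scene")
hsv=cv2.cvtColor(t,cv2.COLOR_BGR2HSV)
m=cv2.inRange(hsv,(105,120,50),(125,255,255));m[:,:290]=0;m[:,420:]=0
c=max(cv2.findContours(cv2.morphologyEx(m,cv2.MORPH_CLOSE,np.ones((25,25))),0,2)[0],key=cv2.contourArea)
r=cv2.minAreaRect(c);b=cv2.boxPoints(r);W=np.array([plane(T,u,v,.009) for u,v in b]);print("tray px",r,"\n",W.round(4),W.mean(0).round(4))
l=[np.linalg.norm(W[i]-W[(i+1)%4]) for i in range(4)];print(np.round(l,3))
i=int(np.argmax(l));d=W[i]-W[(i+1)%4];print("tray y axis angle deg",np.degrees(np.arctan2(d[1],d[0])))
for n,p in dict(FL=(229,355),FR=(338,328),HL=(215,289),HR=(320,260)).items(): print(n,plane(T,p[0]/1.4,p[1]/1.4,.086).round(4))
for n,a,q in(("freeL",(201,306),(558,291)),("freeR",(326,278),(447,269))):
  print(n,tri(T,np.array(a)/1.4,S,np.array(q)/1.4))
print("board top",plane(T,502/1.4,337/1.4,.09),plane(T,503/1.4,366/1.4,.09))
big=np.hstack([cv2.resize(t[170:270,130:260],(520,400),interpolation=2),])
cv2.imwrite("pics/c1.png",np.hstack([cv2.resize(t[175:265,135:250],(460,360),interpolation=2)[:,:400],cv2.resize(s[180:270,300:400],(400,360),interpolation=2)]))
E
```

```text
tray px ((354.6617431640625, 250.79469299316406), (73.484130859375, 32.975624084472656), 2.2025983333587646) 
 [[ 0.422  -0.099   0.009 ]
 [ 0.5106 -0.1018  0.009 ]
 [ 0.5056 -0.3012  0.009 ]
 [ 0.4168 -0.2974  0.009 ]] [ 0.4637 -0.1999  0.009 ]
[0.089 0.2   0.089 0.198]
tray y axis angle deg 88.5632566128553
FL [0.4502 0.2962 0.086 ]
FR [0.5019 0.1005 0.086 ]
HL [0.5694 0.3259 0.086 ]
HR [0.6252 0.1359 0.086 ]
freeL (array([0.5304228 , 0.31662347, 0.20640328]), np.float64(0.003161441099471775))
freeR (array([0.57831575, 0.12067385, 0.19010295]), np.float64(0.01478754972702594))
board top [ 0.48962382 -0.19577833  0.09      ] [ 0.437581   -0.19764367  0.09      ]
```

View pics/c1.png

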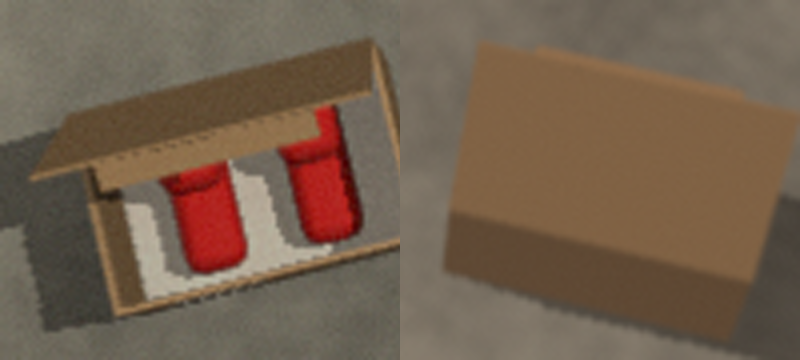

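The crop confirms the geometry: carton centre about (0.537, 0.215), yaw about 15°, lid angle about 1.25 rad. I'll raise the tool, shut the fingers and move beyond the lid with tool y along the carton's y.

step_arm([
  {"delta_pos":[-3,-0.5,-4],"dr":[0,0,-6],"fingers":1},
  {"delta_pos":[-8,-1.4,-8],"dr":[0,0,-13],"fingers":1},
  {"delta_pos":[-13.5,-2.3,-9],"dr":[0,0,-20],"fingers":1},
  {"delta_pos":[-19,-3.3,-9],"dr":[0,0,-27],"fingers":1},
  {"delta_pos":[-24.5,-4.2,-9],"dr":[0,0,-34],"fingers":1},
], newtons=20)

```text
time: 0.72
tool_pos: [0.3887, 0.3773, 0.3167]
tool_rot: [3.141, -0.0, -2.872]
contact_force: [-0.3, 0.8, -1.3]
opening: 0.0462
grip_force: 0.0
```

```bash
cat >> h.py <<'E'
def to(x,y,z,ydeg=None):
    "tool-frame shift in cm (and turn about tool z) to world TCP x,y,z with tool y at ydeg"
    s=robot.observe();M=R.from_euler("xyz",s["tool_rot"]).as_matrix()
    print("t",s["time"],"pos",np.round(s["tool_pos"],4),"F",np.round(s["contact_force"],1),"yaw of y",np.degrees(np.arctan2(M[1,1],M[0,1])).round(1),"tilt",np.degrees(np.arccos(-M[2,2])).round(2),"q",np.round(s["qpos"],2))
    print("shift cm",(M.T@(np.array([x,y,z])-s["tool_pos"])*100).round(2))
E
python3 -c "
from h import *
to(.638,.242,.30)"
```

```text
t 0.725 pos [0.3887 0.3773 0.3167] F [-0.3  0.8 -1.3] yaw of y 105.5 tilt 0.01 q [ 0.63  0.32  1.31  0.    1.51 -1.21]
shift cm [-20.42 -19.69   1.66]
```

step_arm([
  {"delta_pos":[-4,-4,0],"dr":[0,0,0],"fingers":1},
  {"delta_pos":[-8,-8,0],"dr":[0,0,0],"fingers":1},
  {"delta_pos":[-12,-12,0],"dr":[0,0,0],"fingers":1},
  {"delta_pos":[-16,-16,1],"dr":[0,0,0],"fingers":1},
  {"delta_pos":[-20.5,-19.7,1.5],"dr":[0,0,0],"fingers":1},
])

```text
time: 1.35
tool_pos: [0.6381, 0.2409, 0.3009]
tool_rot: [3.141, -0.001, -2.876]
contact_force: [0.9, 0.6, 0.5]
opening: 0.0007
grip_force: 0.0
```

step_arm([
  {"delta_pos":[0,0,3],"dr":[0,0,0],"fingers":1},
  {"delta_pos":[0,0,7],"dr":[0,0,0],"fingers":1},
  {"delta_pos":[0,0,11],"dr":[0,0,0],"fingers":1},
  {"delta_pos":[0,0,13],"dr":[0,0,0],"fingers":1},
  {"delta_pos":[0,0,13],"dr":[0,0,0],"fingers":1},
])

```text
time: 1.98
tool_pos: [0.6358, 0.2418, 0.1693]
tool_rot: [3.141, -0.005, -2.876]
contact_force: [-0.6, -0.7, -0.2]
opening: 0.0003
grip_force: 0.0
```

```bash
python3 - <<'E'
from h import *
to(.638,.242,.17)
s=robot.observe();p=np.array(s["tool_pos"])-[.5365,.2146,0];a=np.radians(15.2)
print("carton frame",p@[np.cos(a),np.sin(a),0],p@[-np.sin(a),np.cos(a),0],p[2],s["opening"])
E
```

```text
t 1.975 pos [0.6358 0.2418 0.1693] F [-0.6 -0.7 -0.2] yaw of y 105.2 tilt 0.29 q [ 0.25  0.68  1.12  0.    1.35 -1.59]
shift cm [-0.22 -0.04 -0.08]
carton frame 0.10295812364779504 0.00025692515624170173 0.16925207678254015 0.0002714742170599959
```

step_arm([
  {"delta_pos":[2.5,0,0],"dr":[0,0,0],"fingers":1},
  {"delta_pos":[5,0,0],"dr":[0,0,0],"fingers":1},
  {"delta_pos":[6.5,0,0],"dr":[0,0,0],"fingers":1},
  {"delta_pos":[8,0,0],"dr":[0,0,0],"fingers":1},
  {"delta_pos":[9.5,0,1],"dr":[0,0,0],"fingers":1},
])

```text
time: 2.6
tool_pos: [0.5463, 0.2175, 0.1641]
tool_rot: [3.142, 0.005, -2.876]
contact_force: [1.2, -0.6, -0.1]
opening: 0.0006
grip_force: 0.3
```

step_arm([
  {"delta_pos":[0.5,0,0.5],"dr":[0,0,0],"fingers":1},
  {"delta_pos":[1.3,0,1.4],"dr":[0,0,0],"fingers":1},
  {"delta_pos":[2,0,2.3],"dr":[0,0,0],"fingers":1},
  {"delta_pos":[2.6,0,3.4],"dr":[0,0,0],"fingers":1},
  {"delta_pos":[3,0,4.5],"dr":[0,0,0],"fingers":1},
])

```text
time: 3.22
tool_pos: [0.5159, 0.2092, 0.1158]
tool_rot: [3.142, -0.0, -2.876]
contact_force: [0.0, 0.4, 0.7]
opening: 0.0004
grip_force: 0.2
```

```bash
python3 - <<'E'
from h import *
to(.638,.242,.17)
a=save("scene","s1.png");b=save("top","t1.png")
cv2.imwrite("pics/c2.png",np.hstack([cv2.resize(b[170:270,130:260],(400,308),interpolation=2),cv2.resize(a[150:280,290:420],(400,308),interpolation=2)])[:,:,::-1])
E
```

```text
t 3.225 pos [0.5159 0.2092 0.1158] F [0.  0.4 0.7] yaw of y 105.2 tilt 0.03 q [ 0.25  0.51  1.59  0.    1.04 -1.59]
shift cm [-12.64  -0.04  -5.42]
```

View pics/c2.png

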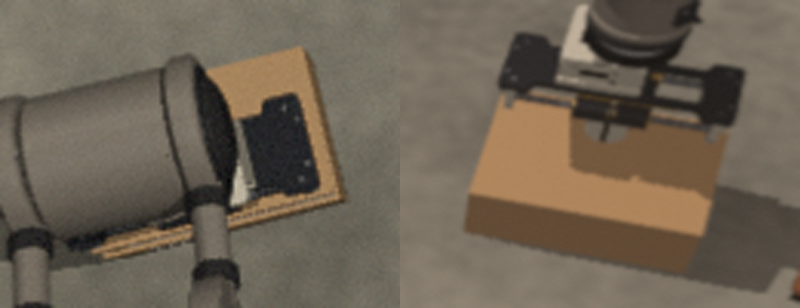

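The lid is nearly down under the fingertips (free edge at left crop ~(100,250)–(340,200)). Next I press it the rest of the way near its front edge.

step_arm([
  {"delta_pos":[0.6,0,0.8],"dr":[0,0,0],"fingers":1},
  {"delta_pos":[1.2,0,1.5],"dr":[0,0,0],"fingers":1},
  {"delta_pos":[1.8,0,2.2],"dr":[0,0,0],"fingers":1},
  {"delta_pos":[2.2,0,2.7],"dr":[0,0,0],"fingers":1},
  {"delta_pos":[2.2,0,2.9],"dr":[0,0,0],"fingers":1},
])

```text
time: 3.95
tool_pos: [0.4941, 0.2033, 0.0879]
tool_rot: [3.142, -0.002, -2.876]
contact_force: [-7.3, -1.1, 15.3]
opening: 0.0002
grip_force: 7.5
```

step_arm([
  {"delta_pos":[0,0,0.1],"dr":[0,0,0],"fingers":1},
  {"delta_pos":[0,0,-2],"dr":[0,0,0],"fingers":1},
  {"delta_pos":[0,0,-7],"dr":[0,0,0],"fingers":1},
  {"delta_pos":[0,0,-12],"dr":[0,0,0],"fingers":1},
  {"delta_pos":[0,-6,-15],"dr":[0,0,0],"fingers":0.5},
])

```text
time: 4.58
tool_pos: [0.5103, 0.1517, 0.2386]
tool_rot: [3.141, 0.005, -2.871]
contact_force: [0.6, 0.1, 0.6]
opening: 0.0063
grip_force: 0.0
```

```bash
python3 -c "
from h import *
to(.4637,-.1985,.20)"
```

```text
t 4.575 pos [0.5103 0.1517 0.2386] F [0.6 0.1 0.6] yaw of y 105.5 tilt 0.27 q [ 0.14  0.34  1.49  0.    1.31 -1.7 ]
shift cm [ 13.88 -32.5    3.79]
```

step_arm([
  {"delta_pos":[2.3,-5.5,0],"dr":[0,0,3.5],"fingers":-1},
  {"delta_pos":[4.6,-11,0],"dr":[0,0,7],"fingers":-1},
  {"delta_pos":[7,-16.5,0],"dr":[0,0,10.5],"fingers":-1},
  {"delta_pos":[9.2,-22,0],"dr":[0,0,14],"fingers":-1},
  {"delta_pos":[11.5,-27,0],"dr":[0,0,17],"fingers":-1},
])

```text
time: 5.2
tool_pos: [0.4694, -0.1432, 0.2359]
tool_rot: [-3.141, 0.001, 3.108]
contact_force: [1.1, -0.7, -0.1]
opening: 0.0556
grip_force: 0.0
```

step_arm([
  {"delta_pos":[0.8,-3,0],"dr":[0,0,0],"fingers":-1},
  {"delta_pos":[0.8,-5.8,0.5],"dr":[0,0,0],"fingers":-1},
  {"delta_pos":[0.8,-5.8,1],"dr":[0,0,0],"fingers":-1},
  {"delta_pos":[0.8,-5.8,1.5],"dr":[0,0,0],"fingers":-1},
  {"delta_pos":[0.8,-5.8,1.5],"dr":[0,0,0],"fingers":-1},
])

```text
time: 5.82
tool_pos: [0.4598, -0.1977, 0.2202]
tool_rot: [3.141, -0.001, 3.112]
contact_force: [0.7, 0.8, -0.3]
opening: 0.0915
grip_force: 0.0
```

```bash
python3 - <<'E'
from h import *
to(.4637,-.198,.20)
P=viewer.camera_params("wrist");w=save("wrist","w1.png")
b=save("top","t2.png");a=save("scene","s2.png")
cv2.imwrite("pics/c3.png",np.hstack([cv2.resize(b[160:270,130:260],(380,322),interpolation=2),cv2.resize(w,(420,315))[:,:]if 0 else cv2.copyMakeBorder(cv2.resize(w,(420,315)),0,7,0,0,0)])[:,:,::-1])
print(np.round(P["K"],1).tolist(),P["k1"],np.round(P["T"],3).tolist())
E
```

```text
t 5.825 pos [ 0.4598 -0.1977  0.2202] F [ 0.7  0.8 -0.3] yaw of y 88.3 tilt 0.06 q [-0.56  0.3   1.6   0.    1.24 -2.1 ]
shift cm [-0.39 -0.02  2.02]
[[353.6, 0.0, 274.2], [0.0, 353.6, 211.5], [0.0, 0.0, 1.0]] 0.02114801988331203 [[0.03, 0.966, 0.258, 0.39], [1.0, -0.03, -0.007, -0.196], [0.001, 0.258, -0.966, 0.378], [0.0, 0.0, 0.0, 1.0]]
```

View pics/c3.png

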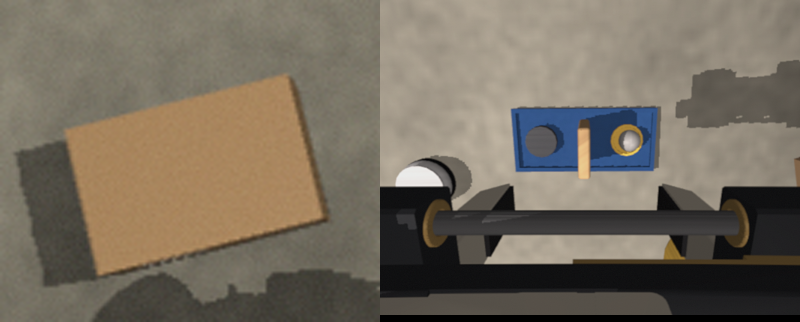

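The lid is shut and flush: it fills the carton outline, crop corners (66,128), (291,74), (328,219), (97,275). The ball is in its pocket in the wrist view (626,140). Computing the board's offset and the carton centre.

```bash
python3 - <<'E'
from h import *
T=viewer.camera_params("top");W=viewer.camera_params("wrist")
C=np.array([plane(T,130+u*130/380,160+v*110/322,.088) for u,v in((66,128),(291,74),(328,219),(97,275))])
print(C.round(4),C.mean(0).round(4))
print([plane(W,(u-380)/.75,v/.75,z).round(4) for u,v,z in((584,178,.09),(513,108,.011),(661,108,.011),(516,171,.011),(657,170,.011))])
w=cv2.cvtColor(cv2.imread("pics/w1.png"),cv2.COLOR_BGR2HSV)
m=cv2.inRange(w,(8,70,120),(22,200,255));m[:,:220]=0;m[:,310:]=0;m[:140]=0;m[250:]=0
ys,xs=np.nonzero(m)
for r in(170,190,210,230,234):
    c=xs[ys==r];print(r,c.min(),c.max()) if len(c) else 0
c=xs[ys==232];print(plane(W,c.min(),232,.09),plane(W,c.max(),232,.09))
to(.4637,-.198,.051)
E
```

```text
[[0.576  0.3281 0.088 ]
 [0.6261 0.1332 0.088 ]
 [0.5005 0.0983 0.088 ]
 [0.4493 0.2967 0.088 ]] [0.538  0.2141 0.088 ]
[array([ 0.491 , -0.2012,  0.09  ]), array([ 0.4148, -0.296 ,  0.011 ]), array([ 0.4209, -0.0945,  0.011 ]), array([ 0.5047, -0.3009,  0.011 ]), array([ 0.5094, -0.0964,  0.011 ])]
190 264 309
210 264 279
230 264 279
234 264 279
[ 0.48592114 -0.20793987  0.09      ] [ 0.48631348 -0.19506644  0.09      ]
t 5.975 pos [ 0.4602 -0.1982  0.2209] F [-0.5 -0.  -0.9] yaw of y 88.3 tilt 0.02 q [-0.56  0.3   1.6   0.    1.24 -2.1 ]
shift cm [-0.35  0.03 16.99]
```

step_arm([
  {"delta_pos":[-0.3,-0.1,4],"dr":[0,0,0],"fingers":-0.1},
  {"delta_pos":[-0.3,-0.15,8],"dr":[0,0,0],"fingers":-0.1},
  {"delta_pos":[-0.3,-0.15,11],"dr":[0,0,0],"fingers":-0.1},
  {"delta_pos":[-0.3,-0.15,12],"dr":[0,0,0],"fingers":-0.1},
  {"delta_pos":[-0.3,-0.15,12],"dr":[0,0,0],"fingers":-0.1},
])

```text
time: 6.6
tool_pos: [0.4631, -0.2003, 0.1009]
tool_rot: [3.141, -0.0, 3.111]
contact_force: [-0.3, 0.3, 1.3]
opening: 0.051
grip_force: 0.0
```

```bash
python3 - <<'E'
from h import *
to(.463,-.1995,.051);W=viewer.camera_params("wrist");w=save("wrist","w2.png");print(np.round(W["T"][:3,3],3), robot.observe()["opening"])
E
```

```text
t 6.6 pos [ 0.4631 -0.2003  0.1009] F [-0.3  0.3  1.3] yaw of y 88.2 tilt 0.01 q [-0.56  0.45  1.75  0.    0.94 -2.1 ]
shift cm [0.01 0.08 4.99]
[ 0.393 -0.198  0.259] 0.05046187012275661
```

View pics/w2.png

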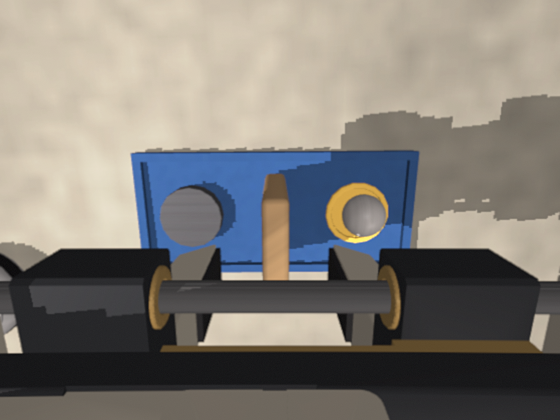

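The board (columns 263–288) is centred between the fingers (221–329), and the ball is in its pocket. Now I descend and grip.

step_arm([
  {"delta_pos":[0,0,1.5],"dr":[0,0,0],"fingers":-0.1},
  {"delta_pos":[0,0,3],"dr":[0,0,0],"fingers":-0.1},
  {"delta_pos":[0,0,4.5],"dr":[0,0,0],"fingers":-0.1},
  {"delta_pos":[0,0,5],"dr":[0,0,0],"fingers":-0.1},
  {"delta_pos":[0,0,5],"dr":[0,0,0],"fingers":0.4},
], newtons=35)

```text
time: 7.28
tool_pos: [0.4627, -0.2003, 0.0501]
tool_rot: [3.141, -0.001, 3.11]
contact_force: [-0.4, -0.1, 0.4]
opening: 0.0446
grip_force: 0.0
```

step_arm([
  {"delta_pos":[0,0,0],"dr":[0,0,0],"fingers":0.6},
  {"delta_pos":[0,0,0],"dr":[0,0,0],"fingers":0.7},
  {"delta_pos":[0,0,0],"dr":[0,0,0],"fingers":0.8},
  {"delta_pos":[0,0,0],"dr":[0,0,0],"fingers":1},
  {"delta_pos":[0,0,0],"dr":[0,0,0],"fingers":1},
])

```text
time: 7.9
tool_pos: [0.463, -0.2003, 0.051]
tool_rot: [3.142, 0.0, 3.111]
contact_force: [-1.0, 2.0, 4.2]
opening: 0.0139
grip_force: 35.0
```

step_arm([
  {"delta_pos":[0,0,0],"dr":[0,0,0],"fingers":1},
  {"delta_pos":[0,0,-0.1],"dr":[0,0,0],"fingers":1},
  {"delta_pos":[0,0,-0.4],"dr":[0,0,0],"fingers":1},
  {"delta_pos":[0,0,-0.8],"dr":[0,0,0],"fingers":1},
  {"delta_pos":[0,0,-1.3],"dr":[0,0,0],"fingers":1},
])

```text
time: 8.52
tool_pos: [0.4627, -0.2004, 0.0637]
tool_rot: [3.141, -0.0, 3.11]
contact_force: [0.2, 0.0, -4.5]
opening: 0.0139
grip_force: 35.0
```

step_arm([
  {"delta_pos":[0,0,-0.7],"dr":[0,0,0],"fingers":1},
  {"delta_pos":[0,0,-1.6],"dr":[0,0,0],"fingers":1},
  {"delta_pos":[0,0,-2.7],"dr":[0,0,0],"fingers":1},
  {"delta_pos":[0,0,-4],"dr":[0,0,0],"fingers":1},
  {"delta_pos":[0,0,-5.3],"dr":[0,0,0],"fingers":1},
])

```text
time: 9.15
tool_pos: [0.463, -0.2004, 0.1178]
tool_rot: [-3.141, 0.0, 3.111]
contact_force: [0.1, 0.6, -6.0]
opening: 0.014
grip_force: 35.0
```

step_arm([
  {"delta_pos":[0,0,-1.3],"dr":[0,0,0],"fingers":1},
  {"delta_pos":[0,0,-2.6],"dr":[0,0,0],"fingers":1},
  {"delta_pos":[0,0,-3.9],"dr":[0,0,0],"fingers":1},
  {"delta_pos":[0,0.2,-5],"dr":[0,0,0],"fingers":1},
  {"delta_pos":[0,0.6,-5.9],"dr":[0,0,0],"fingers":1},
])

```text
time: 9.78
tool_pos: [0.4631, -0.1943, 0.1763]
tool_rot: [3.142, 0.0, 3.11]
contact_force: [0.3, 0.2, -5.8]
opening: 0.0136
grip_force: 35.0
```

step_arm([
  {"delta_pos":[-0.1,0.7,-0.5],"dr":[0,0,0],"fingers":1},
  {"delta_pos":[-0.3,1.7,-0.8],"dr":[0,0,0],"fingers":1},
  {"delta_pos":[-0.5,3,-0.9],"dr":[0,0,0],"fingers":1},
  {"delta_pos":[-0.7,4.6,-0.9],"dr":[0,0,0],"fingers":1},
  {"delta_pos":[-1,6.4,-0.9],"dr":[0,0,0],"fingers":1},
])

```text
time: 10.4
tool_pos: [0.4751, -0.1294, 0.1844]
tool_rot: [3.141, -0.0, 3.111]
contact_force: [-0.4, 0.4, -4.8]
opening: 0.0136
grip_force: 35.0
```

```bash
python3 - <<'E'
from h import *
to(.538,.214,.219);w=save("wrist","w3.png");s=robot.observe();print(s["torque"],s["opening"])
E
```

```text
t 10.4 pos [ 0.4751 -0.1294  0.1844] F [-0.4  0.4 -4.8] yaw of y 88.2 tilt 0.03 q [-0.42  0.32  1.68  0.    1.14 -1.96]
shift cm [-5.23 34.52 -3.45]
[ 0.44561388 -0.02717426  0.00779204] 0.013740668594622172
```

View pics/w3.png

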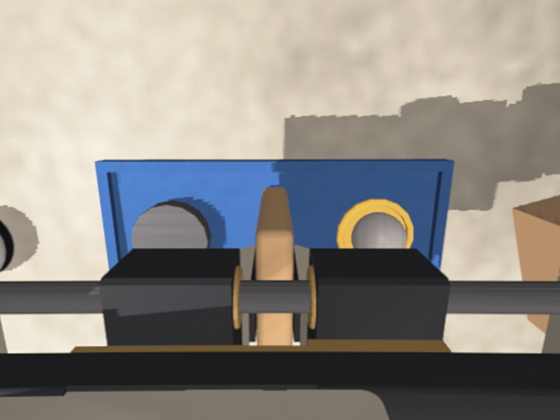

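The tray is level (edge at row 160 at both ends) and the ball is in its ring at (380,235). Carrying on.

step_arm([
  {"delta_pos":[-0.3,2,-0.4],"dr":[0,0,0],"fingers":1},
  {"delta_pos":[-0.6,4.2,-1],"dr":[0,0,0],"fingers":1},
  {"delta_pos":[-0.9,6.5,-1.8],"dr":[0,0,0],"fingers":1},
  {"delta_pos":[-1.3,8.8,-2.5],"dr":[0,0,0],"fingers":1},
  {"delta_pos":[-1.7,11.1,-3],"dr":[0,0,0],"fingers":1},
])

```text
time: 11.08
tool_pos: [0.4956, -0.0189, 0.2149]
tool_rot: [3.142, 0.0, 3.111]
contact_force: [0.5, 0.4, -5.1]
opening: 0.0138
grip_force: 35.0
```

step_arm([
  {"delta_pos":[-0.4,2.3,-0.3],"dr":[0,0,0],"fingers":1},
  {"delta_pos":[-0.8,4.6,-0.4],"dr":[0,0,0],"fingers":1},
  {"delta_pos":[-1.2,6.9,-0.4],"dr":[0,0,0],"fingers":1},
  {"delta_pos":[-1.6,9.2,-0.4],"dr":[0,0,0],"fingers":1},
  {"delta_pos":[-2,11.4,-0.4],"dr":[0,0,0],"fingers":1},
])

```text
time: 11.7
tool_pos: [0.5188, 0.0944, 0.2185]
tool_rot: [3.142, -0.0, 3.111]
contact_force: [-0.0, -0.1, -4.6]
opening: 0.0141
grip_force: 35.0
```

```bash
python3 - <<'E'
from h import *
to(.538,.214,.219)
E
```

```text
t 11.7 pos [0.5188 0.0944 0.2185] F [-0.  -0.1 -4.6] yaw of y 88.3 tilt 0.02 q [ 0.03  0.35  1.53  0.    1.26 -1.51]
shift cm [-1.55 12.01 -0.05]
```

step_arm([
  {"delta_pos":[-0.4,2.1,0],"dr":[0,0,0],"fingers":1},
  {"delta_pos":[-0.7,4.1,0],"dr":[0,0,0],"fingers":1},
  {"delta_pos":[-0.9,5.9,0],"dr":[0,0,0],"fingers":1},
  {"delta_pos":[-1.1,7.5,0],"dr":[0,0,0],"fingers":1},
  {"delta_pos":[-1.2,8.9,0],"dr":[0,0,0],"fingers":1},
])

```text
time: 12.32
tool_pos: [0.5339, 0.1825, 0.2186]
tool_rot: [-3.142, -0.0, 3.111]
contact_force: [0.6, 0.6, -5.3]
opening: 0.014
grip_force: 35.0
```

step_arm([
  {"delta_pos":[-0.1,1.1,0],"dr":[0,0,0],"fingers":1},
  {"delta_pos":[-0.2,2,0],"dr":[0,0,0],"fingers":1},
  {"delta_pos":[-0.25,2.6,0],"dr":[0,0,0],"fingers":1},
  {"delta_pos":[-0.3,3,0],"dr":[0,0,0],"fingers":1},
  {"delta_pos":[-0.3,3.1,0],"dr":[0,0,0],"fingers":1},
])

```text
time: 12.95
tool_pos: [0.5378, 0.2125, 0.2187]
tool_rot: [-3.142, -0.0, 3.111]
contact_force: [-0.3, -0.1, -4.2]
opening: 0.0136
grip_force: 35.0
```

step_arm([
  {"delta_pos":[0,0,0],"dr":[0,0,0],"fingers":1},
  {"delta_pos":[0,0,0],"dr":[0,0,0],"fingers":1},
  {"delta_pos":[0,0,0],"dr":[0,0,0],"fingers":1},
  {"delta_pos":[0,0,0],"dr":[0,0,0],"fingers":1},
  {"delta_pos":[0,0,0],"dr":[0,0,0],"fingers":1},
])

```text
time: 13.58
tool_pos: [0.5377, 0.2124, 0.2187]
tool_rot: [3.142, 0.0, 3.11]
contact_force: [-0.3, -0.0, -3.7]
opening: 0.0137
grip_force: 35.0
```

```bash
python3 - <<'E'
from h import *
to(.538,.214,.219);w=save("wrist","w4.png");s=save("scene","s4.png")
print(robot.observe()["torque"])
cv2.imwrite("pics/c4.png",np.hstack([cv2.resize(w,(400,300)),cv2.resize(s[110:290,270:510],(400,300),interpolation=2)])[:,:,::-1])
E
```

```text
t 13.575 pos [0.5377 0.2124 0.2187] F [-0.3 -0.  -3.7] yaw of y 88.2 tilt 0.0 q [ 0.24  0.45  1.39  0.    1.31 -1.3 ]
shift cm [-0.02  0.16 -0.03]
[ 0.02012353 -0.01394816  0.01782274]
```

View pics/c4.png

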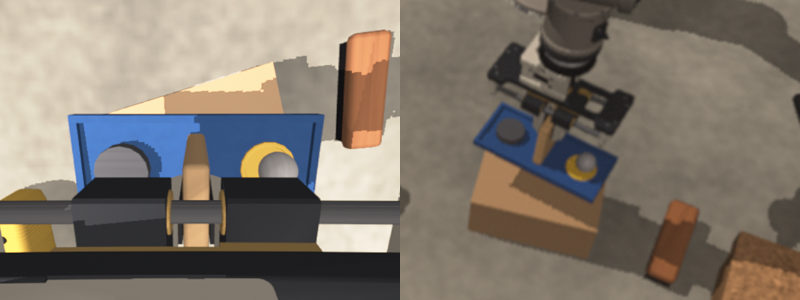

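The tray is held level over the lid. The ball at (278,167) looks off-centre in its ring at (268,162), so I'll triangulate it.

```bash
python3 - <<'E'
from h import *
W=viewer.camera_params("wrist");S=viewer.camera_params("scene")
p,e=tri(W,(278/400*560,167*1.4),S,(270+187.5*.6,110+162*.6));print(p.round(4),e)
exp=np.array([.5396,.2724,.1887])
print("pocket",exp)
for n,P,f in(("w",W,"w4"),("s",S,"s4")):
    q=np.linalg.inv(P["T"])@np.r_[exp,1];print(n,P["K"][0][0]*q[0]/q[2]+P["K"][0][2],P["K"][1][1]*q[1]/q[2]+P["K"][1][2])
print("on plane W",plane(W,278*1.4,167*1.4,.189),"S",plane(S,270+187.5*.6,110+162*.6,.189))
a=cv2.imread("pics/w4.png")[150:270,300:460];b=cv2.imread("pics/s4.png")[175:240,350:420]
cv2.imwrite("pics/c5.png",np.hstack([cv2.resize(a,(480,360),interpolation=2),cv2.resize(b,(388,360),interpolation=2)[:,:320]]))
E
```

```text
[0.5336 0.2796 0.1859] 0.004411043948686433
pocket [0.5396 0.2724 0.1887]
w 380.9856368555071 244.45812921514712
s 377.9273107429343 207.00348836088995
on plane W [0.53326196 0.27644941 0.189     ] S [0.53478363 0.28193697 0.189     ]
```

View pics/c5.png

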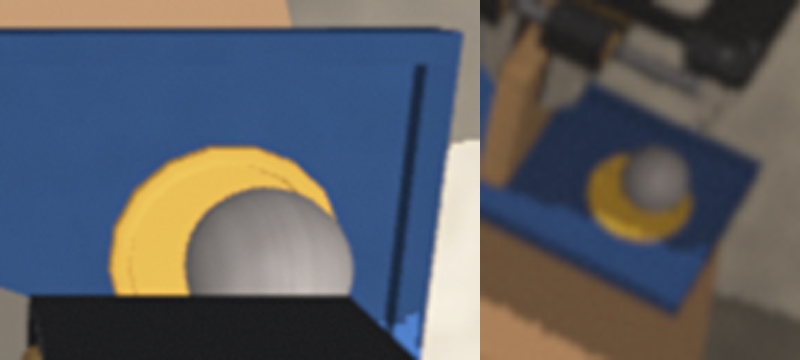

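The ball is at normal height inside its ring, about 9 mm off centre, which is within the allowance. The tray is level, still and 8 cm above the shut lid, so I'm handing in.

```bash
python3 -c "
from h import *
print(robot.hand_in())"
```

```text
the job is handed in; nothing more can be done
None
```

I shut the lid flush and handed the job in with the tray held level and still, its underside about 8 cm above the middle of the closed carton; the ball is in its pocket, about 9 mm off centre (limit about 10 mm).

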